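Run a fingertip round a sprung tortilla-warmer lid until its tabs snap shut

TASK

The orange tortilla warmer's lid has been left sprung: the four snap tabs on the side of its blue pull ear, two on each side of the ear, stand up. Run your fingertips lightly round the edge of the lid from one end of that raised stretch to the other, either way round, so that the tabs snap flat one after another in order, then take the hand away. Do not lift, shove or lean hard on the warmer, and leave everything else on the counter alone.

Things in the scene. Friction and masses are not known exactly. Their poses are not given: they have to be found in the camera images.
- warmer: The tortilla warmer to close: round orange tub standing loose on the counter, cream lid on, about 0.9 kg, on a rubber foot. 194 mm across its bead, 205 mm across the lid's tabs, 68 mm high to the pads of shut tabs. Origin: centre of its underside; z up; x points to the lid's pull ear. The lid's edge has eight equal snap tabs 45 degrees apart, each with an orange press pad; the lid's flat middle is 62.5 mm up.
- ear (a point): Middle of the top of the lid's pull ear, a blue tongue 30 mm wide and 18 mm long sticking out of the rim, centred 110 mm from the warmer's axis, 60.5 mm up. Seen from above and counted anticlockwise the tabs' middles lie at -67.5 degrees from the ear (tab 1), -22.5 (2), 22.5 (3), 67.5 (4), 112.5 (5) and so on: the ear lies between tabs 2 and 3.
- tab1 (a joint): Snap tab 1, standing up at the start: angle in rad of its hinge, which lies level along the lid's edge 70 mm from the warmer's axis, 60 mm up. 0 = snapped flat, 0.30 = up, outer edge about 9 mm high. It gives freely to 0.2, where its lip meets a springy catch; about 4 N on the pad pushes it on, and below about 0.07 it snaps down by itself and stays; let go above 0.12 it springs up again.
- tab2 (a joint): Snap tab 2, standing up at the start: angle in rad of its hinge, which lies level along the lid's edge 70 mm from the warmer's axis, 60 mm up. 0 = snapped flat, 0.30 = up, outer edge about 9 mm high. It gives freely to 0.2, where its lip meets a springy catch; about 4 N on the pad pushes it on, and below about 0.07 it snaps down by itself and stays; let go above 0.12 it springs up again.
- tab3 (a joint): Snap tab 3, standing up at the start: angle in rad of its hinge, which lies level along the lid's edge 70 mm from the warmer's axis, 60 mm up. 0 = snapped flat, 0.30 = up, outer edge about 9 mm high. It gives freely to 0.2, where its lip meets a springy catch; about 4 N on the pad pushes it on, and below about 0.07 it snaps down by itself and stays; let go above 0.12 it springs up again.
- tab4 (a joint): Snap tab 4, standing up at the start: angle in rad of its hinge, which lies level along the lid's edge 70 mm from the warmer's axis, 60 mm up. 0 = snapped flat, 0.30 = up, outer edge about 9 mm high. It gives freely to 0.2, where its lip meets a springy catch; about 4 N on the pad pushes it on, and below about 0.07 it snaps down by itself and stays; let go above 0.12 it springs up again.
- pad1 (a point): Middle of the top of tab 1's press pad, moving with the tab: 90 mm from the warmer's axis, 68 mm above its underside when the tab is down, about 6 mm higher when up. The pad's top is 14 mm wide across the rim and 20 mm long along it; at each end it slopes down 6 mm over 18 mm, so a fingertip can slide on to it along the rim.
- pad2 (a point): Middle of the top of tab 2's press pad, moving with the tab: 90 mm from the warmer's axis, 68 mm above its underside when the tab is down, about 6 mm higher when up. The pad's top is 14 mm wide across the rim and 20 mm long along it; at each end it slopes down 6 mm over 18 mm, so a fingertip can slide on to it along the rim.
- pad3 (a point): Middle of the top of tab 3's press pad, moving with the tab: 90 mm from the warmer's axis, 68 mm above its underside when the tab is down, about 6 mm higher when up. The pad's top is 14 mm wide across the rim and 20 mm long along it; at each end it slopes down 6 mm over 18 mm, so a fingertip can slide on to it along the rim.
- pad4 (a point): Middle of the top of tab 4's press pad, moving with the tab: 90 mm from the warmer's axis, 68 mm above its underside when the tab is down, about 6 mm higher when up. The pad's top is 14 mm wide across the rim and 20 mm long along it; at each end it slopes down 6 mm over 18 mm, so a fingertip can slide on to it along the rim.
- tab5 (a joint): Snap tab 5 of the same lid, on the side away from the ear, already snapped down; angle as for the others.
- tab6 (a joint): Snap tab 6 of the same lid, on the side away from the ear, already snapped down; angle as for the others.
- tab7 (a joint): Snap tab 7 of the same lid, on the side away from the ear, already snapped down; angle as for the others.
- tab8 (a joint): Snap tab 8 of the same lid, on the side away from the ear, already snapped down; angle as for the others.
- warmer_low: Bystander: blue warmer of the same build and size, shut, the lower one of a stack of two. Origin: centre of its underside.
- warmer_top: Bystander: yellow warmer of the same build and size, shut, standing on the lid of the blue one; the stack is 131 mm high. Origin: centre of its underside.
- comal: Bystander: green enamel comal (shallow round griddle), 248 mm across, 26 mm high, with loop handles that reach 155 mm from its centre along its x axis either way. Origin: centre of its underside.
- lime_bowl: Bystander: clay bowl of limes, 124 mm across, 87 mm high. Origin: centre of its underside.
- salt_jar: Bystander: glass salt jar with a red cap, 68 mm across, 100 mm high. Origin: centre of its underside.
- spatula: Bystander: wooden-handled spatula lying on the counter, 280 mm long along its x axis, about 20 mm high. Origin: under its middle.

How it is judged (in metres and radians):
On the way, in this order (a step that is already met when the one before it is completed fails the run):
1. the tab at one end of the raised stretch is down, the rest of the raised stretch still up (((value of joint tab1 below 0.06 rad and value of joint each of tab2, tab3, tab4 above 0.2 rad) or (value of joint tab4 below 0.06 rad and value of joint each of tab3, tab2, tab1 above 0.2 rad))), for 0.05 s.
2. the tab next to it is also down, the rest of the raised stretch still up (((value of joint each of tab1, tab2 below 0.06 rad and value of joint each of tab3, tab4 above 0.2 rad) or (value of joint each of tab4, tab3 below 0.06 rad and value of joint each of tab2, tab1 above 0.2 rad))), for 0.05 s.
3. the third tab along is also down, the rest of the raised stretch still up (((value of joint each of tab1, tab2, tab3 below 0.06 rad and value of joint tab4 above 0.2 rad) or (value of joint each of tab4, tab3, tab2 below 0.06 rad and value of joint tab1 above 0.2 rad))), for 0.05 s.
At the end, for the whole second after the job is handed in: All eight tabs of the orange warmer's lid are snapped flat (each within 0.06 rad of flat), and the warmer stands upright and still on the counter within 40 mm of where it was. The four raised tabs went down one after another in order along the rim, from either end (value of joint each of tab1, tab2, tab3, tab4, tab5, tab6, tab7, tab8 below 0.06 rad and height (world z) of warmer below 0.005 m and angle between warmer's own z axis and vertical below 0.05 rad and distance of warmer from where it was at the start of the episode below 0.04 m and linear speed of warmer below 0.02 m/s); the robot touches nothing.
It fails at once if the warmer is lifted or tipped (height (world z) of warmer above 0.012 m or angle between warmer's own z axis and vertical above 0.15 rad).
It fails at once if the warmer is shoved more than 40 mm (distance of warmer from where it was at the start of the episode above 0.04 m).
It fails at once if the fingers lean on the warmer with more than 40 N (contact force between the fingers and warmer above 40 N).
It fails at once if something else on the counter is moved more than 20 mm (distance of any of warmer_low, warmer_top, comal, lime_bowl, salt_jar, spatula from where it was at the start of the episode above 0.02 m).
It also fails if it takes over 43 s, if anything falls off the work surface, if the arm or the gripper's body presses on something with over 40 N, if the wrist force passes 120 N, or if a joint passes its speed limit or range.

ROBOT

A 6-joint arm with a two-finger parallel gripper is mounted at the origin on the work surface. World frame = base frame: x ahead of the robot, y to its left, z up, the work surface at z = 0. Lengths are in m, angles in degrees, forces in N, time in s.
With the tool pointing down it reaches from about 0.3 to 0.75 m from the base axis. Payload 8.5 kg.
Tool frame: the origin (TCP) lies midway between the tips of the shut fingers; the grasp point (between the pads) lies env.tcp_to_grasp behind it (env.tcp_to_grasp is the distance from the TCP to the grasp point, in m); z points along the fingers, y is the direction in which the jaws open and shut (so a half turn about z gives the same grasp; the last joint's range is limited). The gripper opens to 85 mm and grips with 20 to 120 N. Pads are 22 mm wide; open, the fingers measure 114 mm over their backs; the gripper's body (76 mm by 85 mm) begins 54 mm behind the grasp point. The pads swing forward as they close: fully open they stand 13 mm farther back than shut.
Start: joints at [-82.867, 21.807, 74.336, -0, 83.858, -12.336], TCP at [0.183, -0.519, 0.231] pointing down, gripper open.
Joint ranges: [-178.18, 178.18], [-50.72, 133.34], [12.68, 142.11], [-81.47, 261.47], [9.98, 163.14], [-165.26, 165.26]. Speed limits (degrees/s): [136.94, 136.94, 180, 180, 180, 180].

INTERFACE

Orientations are given as a 3x3 rotation matrix whose columns are the frame's x, y, z axes.
In Python, from rig import readout, imaging, job, env gives the robot as it stands.
- The arm moves only by the tool move_arm, never from a script. Its argument "motion" is a list of rows, each a list of 3 entries, a list of its own where there are three numbers: the shift along the tool's x, y, z normalised to -1 to 1, where 1 is 0.02 m, then the turn, a rotation vector about the tool's x, y, z normalised to -1 to 1, where 1 is 120 degrees, then the gripper command: -1 is shut, 1 is fully open, values between are in proportion. In form: [[[tx, ty, tz], [rx, ry, rz], claw], ...]. A call has 1 to 12 rows; each row shifts and turns the pose as measured when the row begins, along the tool's axes as they then stand; what a row does not reach is not made up. A row lasts 1/12 s, in which the tool goes at most 41.7 mm and 7.16 degrees, less where a joint would pass 70% of its speed; a pose out of reach is approached as far as the arm can. A call with a number of a shift or a turn outside -1 to 1 is refused whole. A call with a gripper value outside its range is refused whole. The fingers move at their own pace and stop on an object; "squeeze" is the grip in N (left out, the last holds). Time passes only in rows, so rows that do not move let the fingers close. It gives the time, the measured TCP pose, the force and the opening at its end, in the units of the state.
- readout.observe(): the state, without advancing time (a new reading comes with each control period).
- imaging.get_image(name): name is "scene" or "top" or "wrist"; returns a dict with "img" (400x640x3 uint8, blue, green, red), "fov_y" (degrees; the focal length in pixels is half the picture's height over the tangent of half this angle, whatever the lens; pixels are square), "cx", "cy" (the principal point, pixels), "eye" and "orientation" of the camera in the world. Camera axes: x right, y up, looking along -z (the intrinsics and any distortion apply to the point x, -y, -z); pixel columns grow to the right and rows downward; lengths in m; the calibration is good to about 2 mm. The wrist camera is an equidistant fisheye: a pixel r from the principal point sees the ray r / f radians off the axis. A picture is of the moment at which its call begins. There is no depth.
- job.close_job(): hands the job in, once; it reports no verdict.
The state is a dict: "time_s": time; "q": joint angles; "qvel": joint speeds; "joint_efforts": joint torques, N m; "position": TCP position; "tool_rot": TCP orientation; "ft_force": force on the tool from outside, world axes, zero at the start; "wrist_torque": the same for the moment, N m; "grip_width": finger opening in m.
Only numpy, scipy, OpenCV 4.12 (cv2) and the standard library are available. Lean on these libraries where they do the work, as an engineer would, in place of code of your own. Each camera call takes 0.05 s, during which the arm holds its last target.

## Working session

There is one attempt and no reset: what is moved stays moved. The work goes in short steps, Python scripts to look and compute and a tool call to move; the robot and the scene stay as the last step left them, time stands still between calls to the robot, and variables do not carry over. Pictures are saved under pics/ and viewed, and the job is handed in when it is done.

Besides the shell and the picture viewer there is one more tool, called by a JSON object that holds its "api" and its "payload", one argument or row to a line. move_arm: Moves the arm, as the interface text tells. Its arguments: {"type":"object","properties":{"motion":{"type":"array","items":{"type":"array"}},"squeeze":{"type":"number"}},"required":["motion"]}

```bash
mkdir -p pics
python3 - <<'E'
from rig import readout, imaging, job, env
import cv2
s=readout.observe(); print(s['time_s'],s['position'],s['tool_rot'],s['grip_width'],env.tcp_to_grasp)
for n in("scene","top","wrist"):
    d=imaging.get_image(n); cv2.imwrite(f"pics/{n}0.png",d["img"]); print(n,d["fov_y"],d["cx"],d["cy"],d["eye"],d["orientation"])
print(readout.observe()['time_s'])
E
```

```text
0.0 [ 0.18326896 -0.51824032  0.23069637] [[ 9.42819781e-01  3.33302902e-01 -1.87983311e-04]
 [ 3.33302794e-01 -9.42818622e-01  1.51436748e-03]
 [ 3.27508909e-04 -1.49043098e-03 -9.99998836e-01]] 0.08501296364007756 0.0187
scene 55.10292037682176 317.4005027875178 202.79816314631083 [1.13079178 0.54263703 0.70202446] [[-0.68780085 -0.44959402  0.56990806]
 [ 0.7256655  -0.40592962  0.55554543]
 [-0.01842735  0.79566724  0.60545361]]
top 49.38006690973968 322.14292370394446 201.48666637307028 [ 0.43702589 -0.00852677  1.3536404 ] [[ 0.01995929  0.99549238 -0.09271758]
 [-0.99975532  0.02075689  0.00764601]
 [ 0.00953607  0.09254228  0.99566309]]
wrist 65.70646984690485 316.88550377409393 194.64936500580686 [ 0.24577911 -0.49536129  0.37408333] [[ 3.32702415e-01  9.09565947e-01  2.48995767e-01]
 [-9.43031425e-01  3.21151144e-01  8.69118717e-02]
 [-9.13196703e-04 -2.63726623e-01  9.64597032e-01]]
0.15
```

View pics/scene0.png

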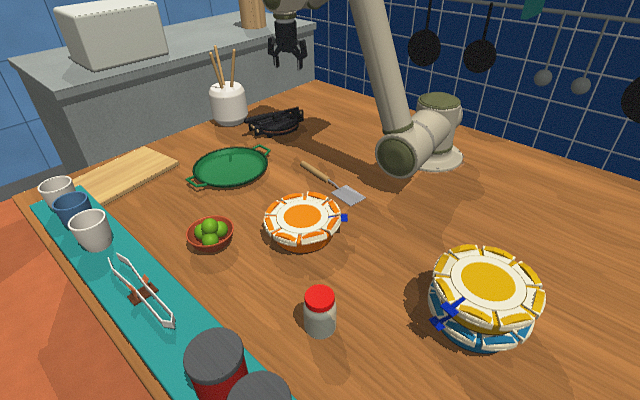

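View pics/top0.png

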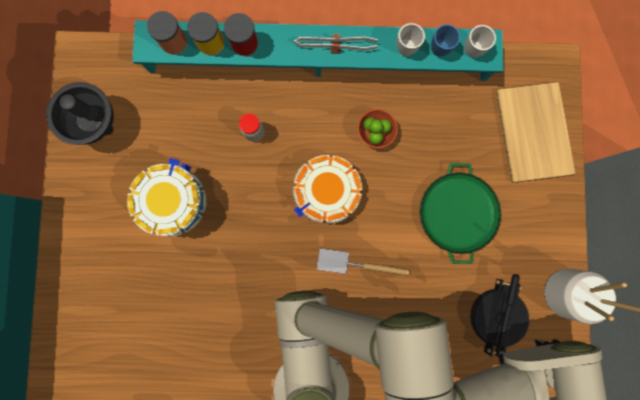

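View pics/wrist0.png

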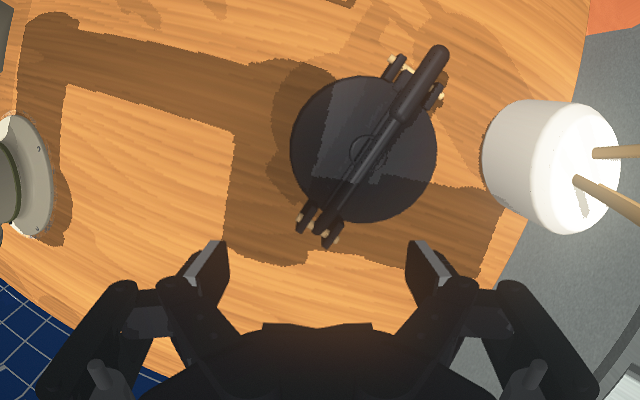

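The top view shows the orange warmer at about (328,189) with its ear at (300,211), pointing left and down, so towards +y and −x. The scene view agrees. Next I'll measure both.

```bash
cat > h.py <<'E'
import numpy as np, cv2
def ray(d,u,v):
    f=200/np.tan(np.radians(d["fov_y"]/2)); x=(u-d["cx"])/f; y=(v-d["cy"])/f
    return np.array(d["eye"]), np.array(d["orientation"])@np.array([x,-y,-1.])
def onz(d,u,v,z):
    e,r=ray(d,u,v); return e+r*(z-e[2])/r[2]
def pix(d,p):
    f=200/np.tan(np.radians(d["fov_y"]/2)); c=np.array(d["orientation"]).T@(np.array(p)-d["eye"]); return d["cx"]+f*c[0]/-c[2], d["cy"]-f*c[1]/-c[2]
E
python3 - <<'E'
from rig import imaging
from h import *
C={}
for n,roi in (("top",(270,140,385,240)),("scene",(250,180,360,260))):
    d=imaging.get_image(n); im=d["img"]; x0,y0,x1,y1=roi
    hsv=cv2.cvtColor(im,cv2.COLOR_BGR2HSV)
    m=np.zeros(im.shape[:2],np.uint8); m[y0:y1,x0:x1]=255
    org=cv2.inRange(hsv,(5,190,150),(20,255,255))&m
    blu=cv2.inRange(hsv,(110,120,50),(130,255,255))&m
    k,l,st,c=cv2.connectedComponentsWithStats(org)
    o=sorted(range(1,k),key=lambda i:-st[i,4])[:10]
    for i in o: print(n,'org',st[i,4],c[i].round(1),onz(d,*c[i],.0625).round(4))
    k,l,st,c=cv2.connectedComponentsWithStats(blu)
    for i in range(1,k):
        if st[i,4]>8: print(n,'blue',st[i,4],c[i].round(1),onz(d,*c[i],.0605).round(4))
    crop=im[y0:y1,x0:x1]; cv2.imwrite(f"pics/{n}_c.png",cv2.resize(crop,None,fx=5,fy=5,interpolation=cv2.INTER_CUBIC))
E
```

```text
top org 749 [327.4 188. ] [ 0.598  -0.0333  0.0625]
top org 56 [313.7 213.6] [0.5205 0.006  0.0625]
top org 55 [301.4 174. ] [0.6388 0.0453 0.0625]
top org 55 [299.2 196.1] [0.5718 0.0504 0.0625]
top org 54 [336.1 215.9] [ 0.515  -0.0608  0.0625]
top org 51 [319.1 159.3] [ 0.6846 -0.0066  0.0625]
top org 50 [356.4 179.5] [ 0.6256 -0.1197  0.0625]
top org 49 [341.8 161.7] [ 0.6786 -0.0752  0.0625]
top org 49 [354.4 202.1] [ 0.5575 -0.1146  0.0625]
top org 12 [349.8 169.9] [ 0.6542 -0.0997  0.0625]
top blue 60 [300.  210.1] [0.5302 0.047  0.0605]
scene org 655 [301.8 215.9] [ 0.5977 -0.0356  0.0625]
scene org 83 [316.8 194.9] [ 0.5031 -0.071   0.0625]
scene org 79 [285.5 236. ] [ 0.6805 -0.0094  0.0625]
scene org 73 [291.8 195.7] [ 0.5532 -0.1209  0.0625]
scene org 70 [313.1 233.9] [0.6289 0.0358 0.0625]
scene org 65 [271.5 206.8] [ 0.6259 -0.1247  0.0625]
scene org 64 [268.8 223.5] [ 0.677  -0.0765  0.0625]
scene org 60 [333.3 206.4] [ 0.5117 -0.001   0.0625]
scene org 60 [331.5 223. ] [0.5667 0.0418 0.0625]
scene org 28 [298.5 239.1] [0.6667 0.0226 0.0625]
scene blue 49 [343.7 217.5] [0.5269 0.0492 0.0605]
```

View pics/top_c.png

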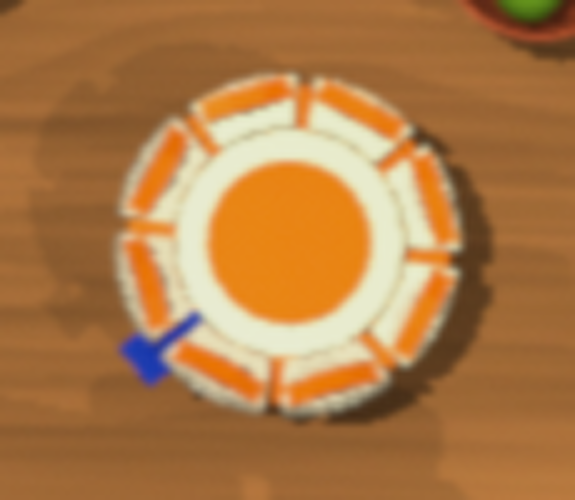

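View pics/scene_c.png

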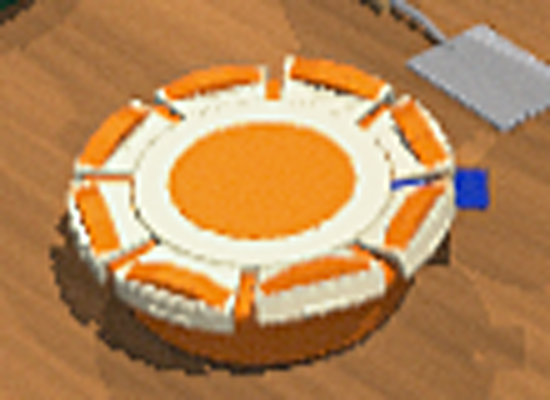

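The two views agree within about 2 mm: centre (0.598, -0.034), ear heading about 130°. That puts tabs 1–4 at about 62.6°, 107.6°, 152.6° and 197.6°. I'll shut the fingers and travel high to a point over the gap before tab 1.

{"api": "move_arm", "payload": {
  "motion": [
    [[1, -0.55, 0], [0, 0, 0], -1],
    [[1, -0.55, 0], [0, 0, 0], -1],
    [[1, -0.55, 0], [0, 0, 0], -1],
    [[1, -0.55, 0], [0, 0, 0], -1],
    [[1, -0.55, 0], [0, 0, 0], -1],
    [[1, -0.55, 0], [0, 0, 0], -1],
    [[1, -0.55, 0], [0, 0, 0], -1],
    [[1, -0.55, 0], [0, 0, 0], -1],
    [[1, -0.55, 0], [0, 0, 0], -1],
    [[1, -0.55, 0], [0, 0, 0], -1],
    [[1, -0.55, 0], [0, 0, 0], -1],
    [[1, -0.55, 0], [0, 0, 0], -1]
  ],
  "squeeze": 20
}}

```text
time_s: 1.25
position: [0.3705, -0.3075, 0.2294]
tool_rot: [[0.945, 0.326, -0.001], [0.326, -0.945, 0.003], [-0.0, -0.003, -1.0]]
ft_force: [-0.1, -0.3, -0.3]
grip_width: -0.0001
```

```bash
cat > st.py <<'E'
from rig import readout
import numpy as np,sys
C=np.array([.5978,-.0344])
def st(ang=None,z=None,r=.09):
    s=readout.observe(); p=np.array(s['position']); R=np.array(s['tool_rot']); d=p[:2]-C
    yaw=np.degrees(np.arctan2(R[1,0],R[0,0]))
    print('t %.2f'%s['time_s'],'p',p.round(4),'r %.4f ang %.1f yaw %.1f'%(np.hypot(*d),np.degrees(np.arctan2(d[1],d[0]))%360,yaw%360),'tilt',R[:2,2].round(4),'F',np.array(s['ft_force']).round(1),'w %.3f'%s['grip_width'],'q6 %.0f'%s['q'][5])
    if ang is not None:
        a=np.radians(ang); t=np.r_[C+r*np.array([np.cos(a),np.sin(a)]),z]
        print('to go (units of 20mm, tool)',(R.T@(t-p)/.02).round(3),'rz',round(-((ang-yaw+180)%360-180)/120,3))
a=[float(x) for x in sys.argv[1:]]
st(*a)
E
python3 st.py 40 .12
```

```text
t 1.25 p [ 0.3705 -0.3075  0.2294] r 0.3553 ang 230.2 yaw 19.0 tilt [-0.0013  0.0025] F [-0.1 -0.3 -0.3] w -0.000 q6 17
to go (units of 20mm, tool) [ 19.404 -10.794   5.494] rz -0.175
```

{"api": "move_arm", "payload": {
  "motion": [
    [[1, -0.55, 0], [0, 0, 0], -1],
    [[1, -0.55, 0], [0, 0, 0], -1],
    [[1, -0.55, 0], [0, 0, 0], -1],
    [[1, -0.55, 0], [0, 0, 0], -1],
    [[1, -0.55, 0], [0, 0, 0], -1],
    [[1, -0.55, 0], [0, 0, 0], -1],
    [[1, -0.55, 0], [0, 0, 0], -1],
    [[1, -0.55, 0], [0, 0, 0], -1],
    [[1, -0.55, 0], [0, 0, 0], -1],
    [[1, -0.55, 0], [0, 0, 0], -1],
    [[1, -0.55, 0], [0, 0, 0], -1],
    [[1, -0.55, 0], [0, 0, 0], -1]
  ]
}}

```text
time_s: 2.25
position: [0.5619, -0.0919, 0.2292]
tool_rot: [[0.945, 0.326, -0.003], [0.326, -0.945, 0.003], [-0.001, -0.004, -1.0]]
ft_force: [-0.2, 0.4, -0.2]
grip_width: 0.0001
```

```bash
python3 st.py 40 .12
```

```text
t 2.25 p [ 0.5619 -0.0919  0.2292] r 0.0677 ang 238.0 yaw 19.1 tilt [-0.0027  0.0032] F [-0.2  0.4 -0.2] w 0.000 q6 50
to go (units of 20mm, tool) [ 6.843 -3.719  5.465] rz -0.175
```

{"api": "move_arm", "payload": {
  "motion": [
    [[0.95, -0.53, 0], [0, 0, 0], -1],
    [[0.95, -0.53, 0], [0, 0, 0], -1],
    [[0.95, -0.53, 0], [0, 0, 0], -1],
    [[0.95, -0.53, 0], [0, 0, 0], -1],
    [[0.95, -0.53, 0], [0, 0, 0], -1],
    [[0.95, -0.53, 0], [0, 0, 0], -1],
    [[0.95, -0.53, 0], [0, 0, 0], -1],
    [[0, 0, 1], [0, 0, -0.045], -1],
    [[0, 0, 1], [0, 0, -0.045], -1],
    [[0, 0, 1], [0, 0, -0.045], -1],
    [[0, 0, 1], [0, 0, -0.045], -1],
    [[0, 0, 0.5], [0, 0, 0], -1]
  ]
}}

```text
time_s: 3.25
position: [0.6709, 0.0343, 0.1354]
tool_rot: [[0.743, 0.669, 0.0], [0.669, -0.743, 0.004], [0.003, -0.003, -1.0]]
ft_force: [0.1, 0.2, 0.1]
grip_width: -0.0001
```

```bash
python3 st.py 40 .09
python3 - <<'E'
from rig import imaging
import cv2
for n in("scene","wrist"):
    im=imaging.get_image(n)["img"]
    if n=="scene": im=cv2.resize(im[120:280,210:410],(800,640)[:2])[:600]
    cv2.imwrite(f"pics/{n}1.png",im)
E
```

```text
t 3.25 p [0.6709 0.0343 0.1354] r 0.1003 ang 43.2 yaw 42.0 tilt [0.0004 0.0038] F [0.1 0.2 0.1] w -0.000 q6 41
to go (units of 20mm, tool) [-0.521  0.269  2.266] rz 0.017
```

View pics/scene1.png

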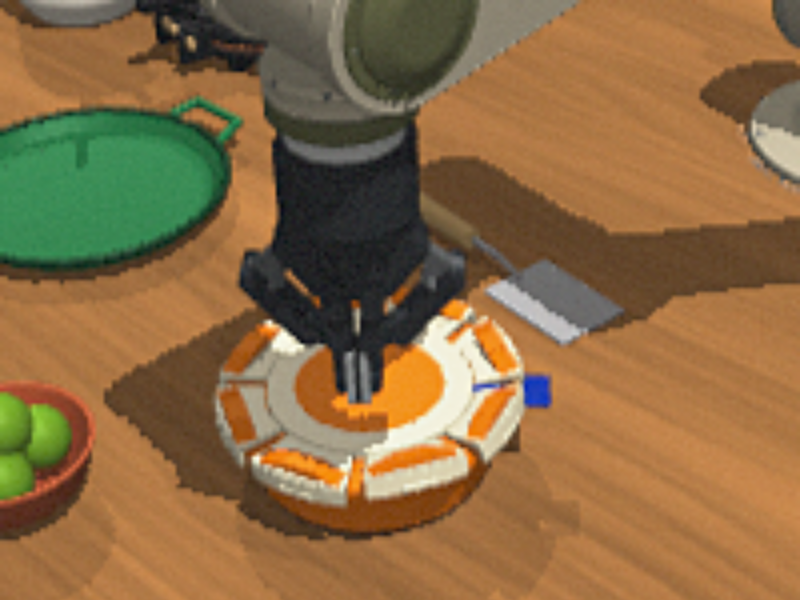

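View pics/wrist1.png

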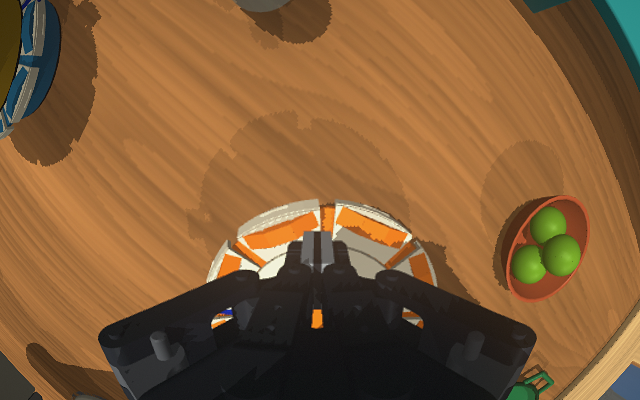

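The scene view shows the shut fingertips over the rim. In the wrist view they sit over the gap at about (325,220), with raised tab 1 to the left and flat tab 8 to the right. Now I'll descend to just above tab height.

{"api": "move_arm", "payload": {
  "motion": [
    [[-0.26, 0.13, 0.6], [0, 0, 0], -1],
    [[-0.26, 0.13, 0.6], [0, 0, 0], -1],
    [[0, 0, 0.6], [0, 0, 0], -1],
    [[0, 0, 0.6], [0, 0, 0], -1],
    [[0, 0, 0.3], [0, 0, 0], -1],
    [[0, 0, 0.15], [0, 0, 0], -1],
    [[0, 0, 0], [0, 0, 0], -1]
  ]
}}

```text
time_s: 3.93
position: [0.6711, 0.0218, 0.0867]
tool_rot: [[0.76, 0.649, 0.015], [0.649, -0.761, 0.002], [0.012, 0.008, -1.0]]
ft_force: [-0.1, 0.0, -0.5]
grip_width: 0.0
```

```bash
python3 st.py 50 .074
```

```text
t 3.93 p [0.6711 0.0218 0.0867] r 0.0924 ang 37.5 yaw 40.5 tilt [0.0146 0.0017] F [-0.1  0.  -0.5] w 0.000 q6 41
to go (units of 20mm, tool) [-0.183 -0.99   0.625] rz -0.079
```

```bash
python3 - <<'E'
s=open('st.py').read()
s=s.replace("a=[float","s=readout.observe();R=np.array(s['tool_rot']);d=R.T@[0,0,-1.]\na=[float")+"print('tilt fix rx,ry',(np.degrees(np.array([-d[1],d[0]]))/120).round(4))\n"
open('st.py','w').write(s)
E
python3 st.py 50 .0745
```

```text
t 3.93 p [0.6711 0.0218 0.0867] r 0.0924 ang 37.5 yaw 40.5 tilt [0.0146 0.0017] F [-0.1  0.  -0.5] w 0.000 q6 41
to go (units of 20mm, tool) [-0.182 -0.99   0.6  ] rz -0.079
tilt fix rx,ry [ 0.0039 -0.0058]
```

{"api": "move_arm", "payload": {
  "motion": [
    [[-0.06, -0.25, 0.16], [0.003, -0.005, -0.02], -1],
    [[-0.06, -0.25, 0.16], [0, 0, -0.02], -1],
    [[-0.06, -0.25, 0.16], [0, 0, -0.02], -1],
    [[-0.04, -0.25, 0.16], [0, 0, -0.02], -1],
    [[0, 0, 0], [0, 0, 0], -1]
  ]
}}

```text
time_s: 4.35
position: [0.6564, 0.0331, 0.0793]
tool_rot: [[0.64, 0.769, 0.011], [0.769, -0.64, -0.002], [0.006, 0.01, -1.0]]
ft_force: [0.1, 0.6, -0.3]
grip_width: 0.0001
```

```bash
python3 st.py 62.6 .0685
```

```text
t 4.35 p [0.6564 0.0331 0.0793] r 0.0894 ang 49.1 yaw 50.2 tilt [ 0.0112 -0.0019] F [ 0.1  0.6 -0.3] w 0.000 q6 32
to go (units of 20mm, tool) [-0.077 -1.061  0.529] rz -0.103
tilt fix rx,ry [ 0.0047 -0.0027]
```

{"api": "move_arm", "payload": {
  "motion": [
    [[-0.01, -0.2, 0.13], [0.004, -0.003, -0.02], -1],
    [[-0.01, -0.2, 0.13], [0, 0, -0.02], -1],
    [[-0.01, -0.2, 0.13], [0, 0, -0.02], -1],
    [[-0.01, -0.2, 0.13], [0, 0, -0.02], -1],
    [[0, -0.2, 0.1], [0, 0, -0.02], -1],
    [[0, 0, 0], [0, 0, 0], -1]
  ]
}}

```text
time_s: 4.85
position: [0.644, 0.0432, 0.074]
tool_rot: [[0.468, 0.884, 0.014], [0.884, -0.468, -0.004], [0.003, 0.014, -1.0]]
ft_force: [0.3, -0.0, 0.2]
grip_width: -0.0003
```

```bash
python3 st.py 62.6 .0685
```

```text
t 4.85 p [0.644  0.0432 0.074 ] r 0.0903 ang 59.2 yaw 62.1 tilt [ 0.0138 -0.0038] F [ 0.3 -0.   0.2] w -0.000 q6 21
to go (units of 20mm, tool) [-0.012 -0.27   0.271] rz -0.004
tilt fix rx,ry [ 0.0067 -0.0015]
```

{"api": "move_arm", "payload": {
  "motion": [
    [[0, -0.1, 0.15], [0.006, 0, 0], -1],
    [[0, -0.1, 0.15], [0, 0, 0], -1],
    [[0, -0.1, 0.12], [0, 0, -0.005], -1],
    [[0, 0, 0], [0, 0, 0], -1]
  ]
}}

```text
time_s: 5.18
position: [0.6412, 0.0456, 0.068]
tool_rot: [[0.464, 0.886, 0.009], [0.886, -0.464, 0.002], [0.006, 0.007, -1.0]]
ft_force: [0.0, 0.4, 0.9]
grip_width: -0.0001
```

```bash
python3 st.py 62.6 .0685
```

```text
t 5.18 p [0.6412 0.0456 0.068 ] r 0.0910 ang 61.5 yaw 62.3 tilt [0.0087 0.0022] F [0.  0.4 0.9] w -0.000 q6 21
to go (units of 20mm, tool) [-0.052 -0.085 -0.025] rz -0.002
tilt fix rx,ry [ 0.0032 -0.0029]
```

```bash
cat > look.py <<'E'
from rig import imaging
import cv2,sys
n=sys.argv[1]
a=imaging.get_image("scene")["img"][160:270,235:375]; a=cv2.resize(a,(700,550),interpolation=cv2.INTER_CUBIC)
cv2.imwrite(f"pics/s_{n}.png",a)
b=imaging.get_image("wrist")["img"][150:330,150:500]; cv2.imwrite(f"pics/w_{n}.png",cv2.resize(b,None,fx=2,fy=2))
E
python3 look.py a
```

```text
(no output)
```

View pics/s_a.png

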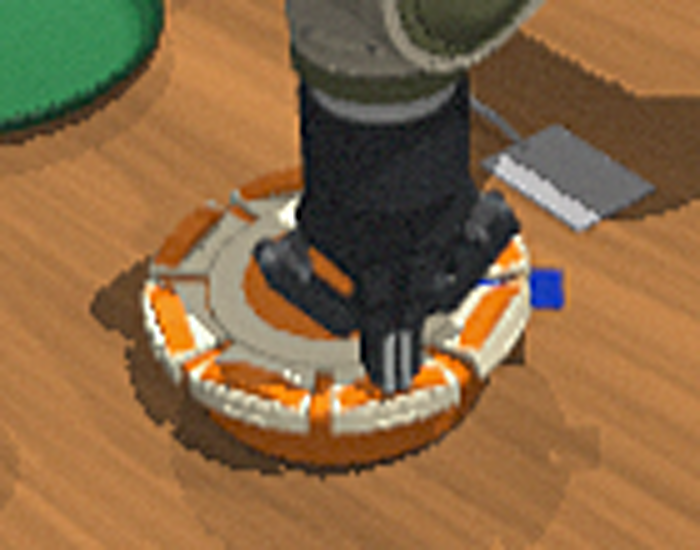

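View pics/w_a.png

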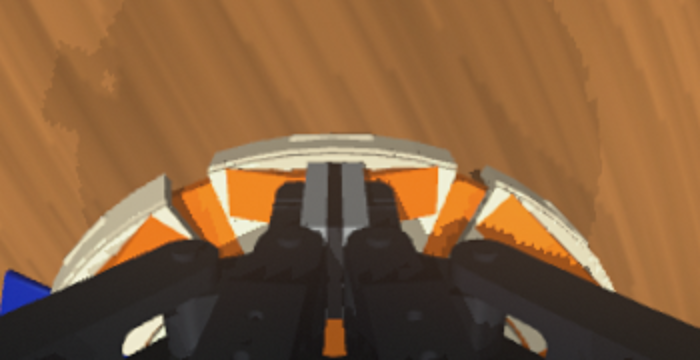

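The pad sits under the fingertip at flat height (z 0.068) with only about 1 N on it, and in the scene view its edge is level with shut tab 8. Tab 1 is down. Sliding on to tab 2.

{"api": "move_arm", "payload": {
  "motion": [
    [[-0.04, -0.3, -0.08], [0.003, -0.003, -0.03], -1],
    [[-0.02, -0.3, -0.08], [0, 0, -0.03], -1],
    [[-0.02, -0.3, -0.1], [0, 0, -0.03], -1],
    [[-0.01, -0.3, -0.1], [0, 0, -0.03], -1],
    [[-0.01, -0.3, -0.05], [0, 0, -0.03], -1],
    [[-0.01, -0.3, 0], [0, 0, -0.03], -1]
  ]
}}

```text
time_s: 5.78
position: [0.604, 0.0549, 0.0744]
tool_rot: [[0.094, 0.996, -0.007], [0.996, -0.094, -0.0], [-0.001, -0.007, -1.0]]
ft_force: [-0.1, -0.3, -0.3]
grip_width: 0.0002
```

```bash
python3 st.py 95 .0745
```

```text
t 5.78 p [0.604  0.0549 0.0744] r 0.0895 ang 86.0 yaw 84.6 tilt [-0.0069 -0.0004] F [-0.1 -0.3 -0.3] w 0.000 q6 -1
to go (units of 20mm, tool) [-0.048 -0.702 -0.   ] rz -0.086
tilt fix rx,ry [-0.0033  0.0005]
```

{"api": "move_arm", "payload": {
  "motion": [
    [[-0.02, -0.28, 0], [-0.003, 0, -0.03], -1],
    [[-0.01, -0.28, 0.03], [0, 0, -0.03], -1],
    [[-0.01, -0.28, 0.06], [0, 0, -0.03], -1],
    [[-0.01, -0.28, 0.08], [0, 0, -0.03], -1],
    [[-0.01, -0.28, 0.08], [0, 0, -0.03], -1],
    [[-0.01, -0.2, 0.06], [0, 0, -0.03], -1],
    [[0, 0, 0], [0, 0, 0], -1]
  ]
}}

```text
time_s: 6.37
position: [0.5711, 0.0525, 0.0686]
tool_rot: [[-0.298, 0.955, 0.002], [0.955, 0.298, 0.001], [0.0, 0.002, -1.0]]
ft_force: [0.0, 0.4, -0.4]
grip_width: 0.0
```

```bash
python3 st.py 107.6 .068
```

```text
t 6.37 p [0.5711 0.0525 0.0686] r 0.0909 ang 107.1 yaw 107.3 tilt [0.0017 0.0009] F [ 0.   0.4 -0.4] w 0.000 q6 -24
to go (units of 20mm, tool) [-0.047 -0.039  0.032] rz -0.002
tilt fix rx,ry [ 0.0009 -0.0002]
```

{"api": "move_arm", "payload": {
  "motion": [
    [[-0.02, -0.04, 0.06], [0, 0, 0], -1],
    [[0, 0, 0], [0, 0, 0], -1]
  ]
}}

```text
time_s: 6.53
position: [0.5707, 0.0521, 0.0678]
tool_rot: [[-0.294, 0.956, 0.002], [0.956, 0.294, 0.001], [0.001, 0.003, -1.0]]
ft_force: [-1.0, 0.1, 2.2]
grip_width: 0.0003
```

```bash
python3 st.py 130 .0745; python3 look.py b
```

```text
t 6.53 p [0.5707 0.0521 0.0678] r 0.0906 ang 107.4 yaw 107.1 tilt [0.0023 0.0013] F [-1.   0.1  2.2] w 0.000 q6 -24
to go (units of 20mm, tool) [-0.384 -1.728 -0.338] rz -0.191
tilt fix rx,ry [ 0.0012 -0.0003]
```

View pics/s_b.png

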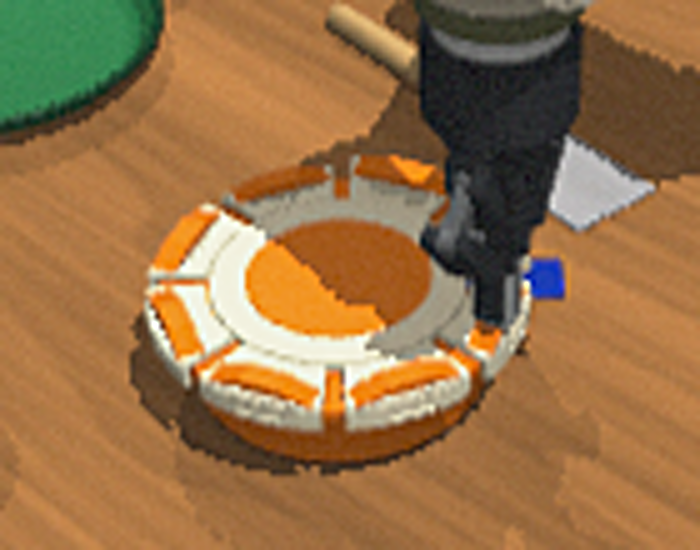

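View pics/w_b.png

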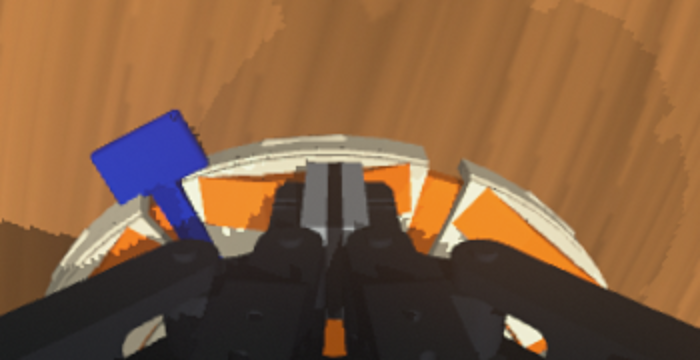

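Tab 2 is down: the pad is flat and 2 N of reaction comes up at z 0.0678. The lid seems to have turned a few degrees, since the pad's middle is at x≈305 in the wrist view against 333 on tab 1. I'll re-measure.

Run:
```python
from rig import imaging
from h import *
for n,roi in (("top",(270,140,385,240)),("scene",(250,180,360,260))):
    d=imaging.get_image(n); im=d["img"]; x0,y0,x1,y1=roi
    cv2.imwrite(f"pics/{n}_m.png",cv2.resize(im[y0:y1,x0:x1],None,fx=5,fy=5,interpolation=cv2.INTER_CUBIC))
    hsv=cv2.cvtColor(im,cv2.COLOR_BGR2HSV)
    m=np.zeros(im.shape[:2],np.uint8); m[y0:y1,x0:x1]=255
    org=cv2.inRange(hsv,(3,190,80),(20,255,255))&m
    blu=cv2.inRange(hsv,(110,120,50),(130,255,255))&m
    for nm,M,z in(('org',org,.0625),('blue',blu,.0605)):
        k,l,st,c=cv2.connectedComponentsWithStats(M)
        for i in range(1,k):
            if st[i,4]>25:
                p=onz(d,*c[i],z)[:2]; v=p-[.5978,-.0344]; print(n,nm,st[i,4],c[i].round(1),p.round(4),'ang %.1f r %.3f'%(np.degrees(np.arctan2(v[1],v[0]))%360,np.hypot(*v)))
```

```text
top org 66 [374.5 143.5] [ 0.7365 -0.1732] ang 315.0 r 0.196
top org 53 [317.4 160.5] [ 0.6807 -0.0017] ang 21.5 r 0.089
top org 51 [340.4 161.4] [ 0.6794 -0.0708] ang 336.0 r 0.089
top org 52 [356.  178.2] [ 0.6294 -0.1184] ang 290.6 r 0.090
top org 577 [330.8 189. ] [ 0.5952 -0.0435] ang 253.9 r 0.009
top org 49 [355.  201.1] [ 0.5605 -0.1164] ang 245.5 r 0.090
top org 56 [337.7 216. ] [ 0.515  -0.0654] ang 200.5 r 0.088
top org 32 [318.8 216.6] [ 0.5119 -0.0094] ang 163.7 r 0.089
scene org 89 [315. 194.] [ 0.5035 -0.0776] ang 204.6 r 0.104
scene org 66 [290.2 195.9] [ 0.557  -0.1233] ang 245.4 r 0.098
scene org 67 [270.8 207.7] [ 0.6296 -0.1233] ang 289.7 r 0.094
scene org 652 [302.2 215.4] [ 0.5959 -0.0361] ang 222.2 r 0.003
scene org 67 [269.8 224.3] [ 0.6774 -0.0723] ang 334.5 r 0.088
scene org 291 [305.2 244.9] [0.6701 0.0493] ang 49.2 r 0.111
scene org 86 [287.6 236.1] [ 0.6773 -0.0053] ang 20.1 r 0.085
scene org 79 [314.6 235.7] [0.6312 0.0434] ang 66.8 r 0.085
scene blue 48 [343.8 215.4] [0.5199 0.0435] ang 135.0 r 0.110
```

View pics/top_m.png

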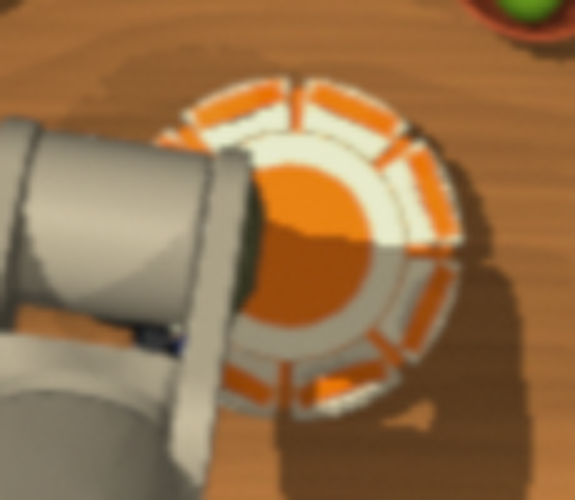

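The shut pads show the lid turned about +3° and shifted under 2 mm, well inside the limit. I'm updating tab 3 to about 155.5° and tab 4 to about 200.5°, and will cross the gap a little higher.

```bash
sed -i 's/C=np.array.*/C=np.array([.5963,-.0345])/' st.py; python3 st.py 133 .076
```

```text
t 6.73 p [0.5707 0.052  0.0678] r 0.0902 ang 106.5 yaw 107.2 tilt [0.0022 0.0011] F [-1.5  0.6  3.8] w 0.000 q6 -24
to go (units of 20mm, tool) [-0.46  -2.016 -0.417] rz -0.215
tilt fix rx,ry [ 0.0012 -0.0002]
```

{"api": "move_arm", "payload": {
  "motion": [
    [[-0.02, -0.3, -0.1], [0, 0, -0.03], -1],
    [[-0.02, -0.3, -0.1], [0, 0, -0.03], -1],
    [[-0.02, -0.3, -0.1], [0, 0, -0.03], -1],
    [[-0.01, -0.3, -0.1], [0, 0, -0.03], -1],
    [[-0.01, -0.3, -0.08], [0, 0, -0.03], -1],
    [[-0.01, -0.3, 0], [0, 0, -0.03], -1]
  ]
}}

```text
time_s: 7.23
position: [0.5384, 0.034, 0.0757]
tool_rot: [[-0.636, 0.772, -0.001], [0.772, 0.636, 0.0], [0.001, -0.0, -1.0]]
ft_force: [-0.7, -0.3, 0.7]
grip_width: 0.0
```

```bash
python3 st.py 155.5 .068
```

```text
t 7.23 p [0.5384 0.034  0.0757] r 0.0897 ang 130.2 yaw 129.5 tilt [-0.0008  0.0004] F [-0.7 -0.3  0.7] w 0.000 q6 -48
to go (units of 20mm, tool) [-0.439 -1.915  0.386] rz -0.217
tilt fix rx,ry [-0.0002 -0.0004]
```

{"api": "move_arm", "payload": {
  "motion": [
    [[-0.02, -0.3, 0], [0, 0, -0.03], -1],
    [[-0.02, -0.3, 0], [0, 0, -0.03], -1],
    [[-0.02, -0.3, 0.03], [0, 0, -0.03], -1],
    [[-0.02, -0.3, 0.07], [0, 0, -0.03], -1],
    [[-0.01, -0.3, 0.1], [0, 0, -0.03], -1],
    [[-0.01, -0.25, 0.1], [0, 0, -0.03], -1],
    [[0, -0.1, 0.08], [0, 0, -0.03], -1],
    [[0, 0, 0], [0, 0, 0], -1]
  ]
}}

```text
time_s: 7.9
position: [0.5143, 0.004, 0.0674]
tool_rot: [[-0.913, 0.409, -0.002], [0.409, 0.913, 0.003], [0.003, 0.002, -1.0]]
ft_force: [-0.5, 3.2, 9.2]
grip_width: -0.0003
```

```bash
python3 st.py 155.5 .068
```

```text
t 7.90 p [0.5143 0.004  0.0674] r 0.0906 ang 154.9 yaw 155.9 tilt [-0.0022  0.0028] F [-0.5  3.2  9.2] w -0.000 q6 -79
to go (units of 20mm, tool) [-0.03  -0.051 -0.03 ] rz 0.003
tilt fix rx,ry [ 0.0008 -0.0015]
```

{"api": "move_arm", "payload": {
  "motion": [
    [[0, 0, -0.08], [0, 0, 0], -1]
  ]
}}

```text
time_s: 7.98
position: [0.5143, 0.0039, 0.069]
tool_rot: [[-0.912, 0.409, -0.002], [0.409, 0.912, 0.003], [0.003, 0.002, -1.0]]
ft_force: [0.4, -0.1, 0.6]
grip_width: 0.0002
```

```bash
python3 st.py 180 .076; python3 look.py c
python3 - <<'E'
from rig import imaging
from h import *
for n,roi in (("top",(285,145,370,235)),("scene",(255,185,360,242))):
    d=imaging.get_image(n); im=d["img"]; x0,y0,x1,y1=roi
    hsv=cv2.cvtColor(im,cv2.COLOR_BGR2HSV)
    m=np.zeros(im.shape[:2],np.uint8); m[y0:y1,x0:x1]=255
    org=cv2.inRange(hsv,(3,190,80),(20,255,255))&m
    k,l,st,c=cv2.connectedComponentsWithStats(org)
    for i in range(1,k):
            if st[i,4]>25:
                p=onz(d,*c[i],.0625)[:2]; v=p-[.5963,-.0345]; print(n,st[i,4],c[i].round(1),p.round(4),'ang %.1f r %.3f'%(np.degrees(np.arctan2(v[1],v[0]))%360,np.hypot(*v)))
E
```

```text
t 7.98 p [0.5143 0.0039 0.069 ] r 0.0906 ang 154.9 yaw 155.8 tilt [-0.0023  0.0028] F [ 0.4 -0.1  0.6] w 0.000 q6 -79
to go (units of 20mm, tool) [-0.42  -1.913 -0.356] rz -0.201
tilt fix rx,ry [ 0.0008 -0.0016]
top 55 [316.6 161.1] [0.6788 0.0007] ang 23.1 r 0.090
top 51 [339.1 160.8] [ 0.6811 -0.067 ] ang 339.0 r 0.091
top 45 [300.2 177.9] [0.6269 0.0486] ang 69.8 r 0.089
top 51 [356.  176.8] [ 0.6338 -0.1184] ang 294.1 r 0.092
top 524 [329.  184.8] [ 0.6077 -0.0379] ang 343.4 r 0.012
top 47 [356.6 199.8] [ 0.5645 -0.1211] ang 249.8 r 0.092
scene 80 [313.1 193.5] [ 0.5054 -0.0832] ang 208.2 r 0.103
scene 71 [288.  195.9] [ 0.5611 -0.1282] ang 249.4 r 0.100
scene 65 [270.  208.1] [ 0.6323 -0.1234] ang 292.1 r 0.096
scene 653 [301.7 215.1] [ 0.5956 -0.0382] ang 258.9 r 0.004
scene 70 [333.9 221.6] [0.5585 0.0426] ang 116.1 r 0.086
scene 67 [270.  225.2] [ 0.6792 -0.0692] ang 337.3 r 0.090
scene 96 [287.6 235.6] [ 0.6761 -0.0067] ang 19.2 r 0.085
scene 79 [316.4 234.7] [0.6253 0.0439] ang 69.7 r 0.084
scene 26 [302.7 237.9] [0.6567 0.0272] ang 45.6 r 0.086
```

View pics/s_c.png

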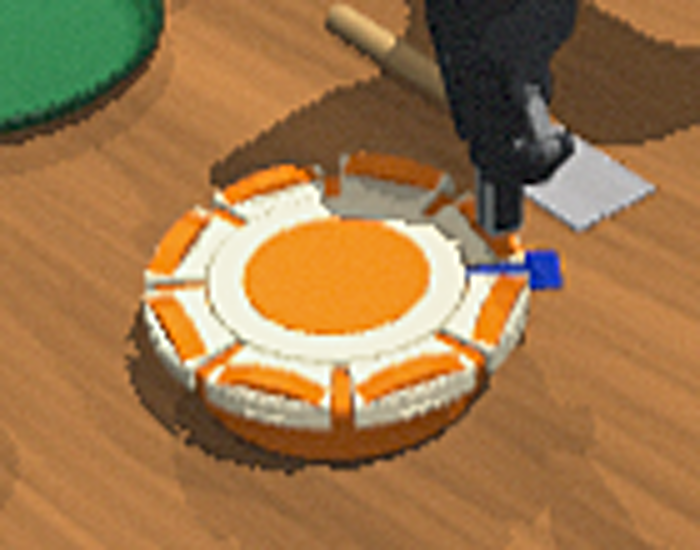

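View pics/w_c.png

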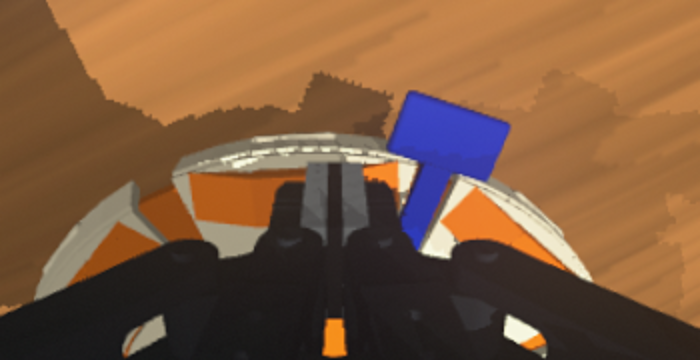

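Tab 3 read 9 N at z 0.0674, so it was flat, and only about 0.6 N after I eased off. The lid has turned about 5.7° in all, so tab 3's middle is at about 158° and tab 4's at about 203°. I'll slide low across the middle of tab 3 to be sure, then rise.

{"api": "move_arm", "payload": {
  "motion": [
    [[-0.01, -0.25, 0.04], [0, 0, -0.03], -1],
    [[-0.01, -0.25, 0.02], [0, 0, -0.025], -1],
    [[0, 0, 0], [0, 0, 0], -1]
  ]
}}

```text
time_s: 8.43
position: [0.5112, -0.005, 0.0678]
tool_rot: [[-0.955, 0.297, -0.001], [0.297, 0.955, 0.004], [0.002, 0.003, -1.0]]
ft_force: [-1.8, -1.3, 3.8]
grip_width: 0.0
```

```bash
python3 st.py 181 .077; python3 look.py d
```

```text
t 8.43 p [ 0.5112 -0.005   0.0678] r 0.0900 ang 160.9 yaw 162.7 tilt [-0.0014  0.0035] F [-1.8 -1.3  3.8] w 0.000 q6 -87
to go (units of 20mm, tool) [-0.225 -1.553 -0.465] rz -0.152
tilt fix rx,ry [ 0.0014 -0.0012]
```

View pics/w_d.png

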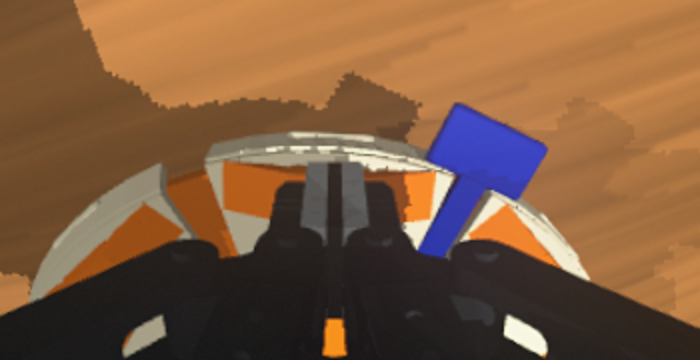

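The finger is now centred on flat tab 3, so tab 4 should be at about 205°. Rising over the gap.

{"api": "move_arm", "payload": {
  "motion": [
    [[-0.02, -0.25, -0.12], [0, 0, -0.02], -1],
    [[-0.02, -0.28, -0.12], [0, 0, -0.025], -1],
    [[-0.02, -0.28, -0.12], [0, 0, -0.025], -1],
    [[-0.02, -0.28, -0.1], [0, 0, -0.025], -1],
    [[-0.02, -0.28, -0.05], [0, 0, -0.03], -1],
    [[-0.01, -0.28, 0], [0, 0, -0.03], -1]
  ]
}}

```text
time_s: 9.03
position: [0.5067, -0.0377, 0.0766]
tool_rot: [[-0.999, -0.032, -0.005], [-0.033, 0.999, 0.004], [0.005, 0.004, -1.0]]
ft_force: [0.4, 0.2, 0.5]
grip_width: 0.0001
```

```bash
python3 st.py 205 .068
```

```text
t 9.03 p [ 0.5067 -0.0377  0.0766] r 0.0896 ang 182.0 yaw 181.9 tilt [-0.0052  0.0038] F [0.4 0.2 0.5] w 0.000 q6 -110
to go (units of 20mm, tool) [-0.347 -1.756  0.419] rz -0.193
tilt fix rx,ry [ 0.0019 -0.0024]
```

{"api": "move_arm", "payload": {
  "motion": [
    [[-0.02, -0.3, -0.02], [0, 0, -0.03], -1],
    [[-0.02, -0.3, 0], [0, 0, -0.03], -1],
    [[-0.02, -0.3, 0.03], [0, 0, -0.03], -1],
    [[-0.02, -0.3, 0.06], [0, 0, -0.03], -1],
    [[-0.01, -0.3, 0.09], [0, 0, -0.03], -1],
    [[-0.01, -0.2, 0.1], [0, 0, -0.03], -1],
    [[0, -0.05, 0.1], [0, 0, -0.01], -1],
    [[0, 0, 0], [0, 0, 0], -1]
  ]
}}

```text
time_s: 9.7
position: [0.5144, -0.0726, 0.0673]
tool_rot: [[-0.9, -0.435, -0.01], [-0.435, 0.9, 0.006], [0.007, 0.01, -1.0]]
ft_force: [-3.2, 2.6, 10.8]
grip_width: -0.0002
```

```bash
python3 st.py 207 .068;python3 look.py e
```

```text
t 9.70 p [ 0.5144 -0.0726  0.0673] r 0.0903 ang 205.0 yaw 205.8 tilt [-0.0103  0.0063] F [-3.2  2.6 10.8] w -0.000 q6 -137
to go (units of 20mm, tool) [-0.017 -0.159 -0.035] rz -0.01
tilt fix rx,ry [ 0.0048 -0.0031]
```

View pics/w_e.png

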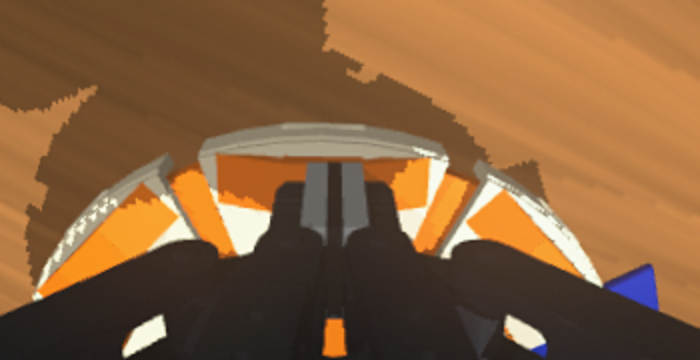

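View pics/s_e.png

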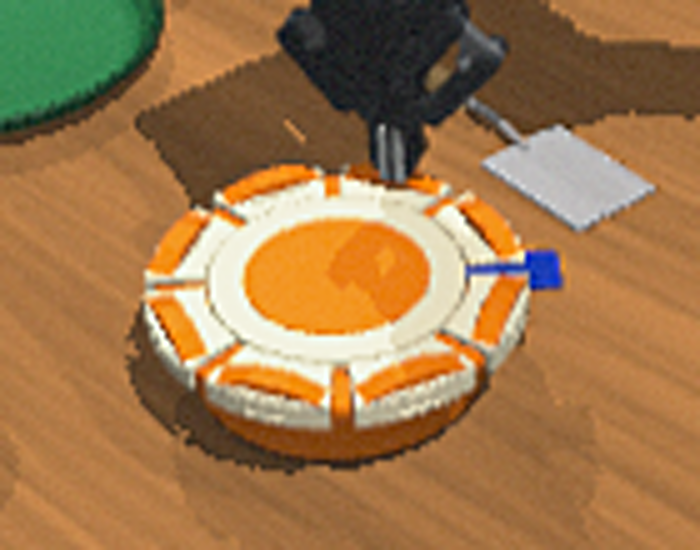

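Tab 4 is centred under the finger, with 11 N at z 0.0673, so it's at flat height. A short slide on, then straight up.

{"api": "move_arm", "payload": {
  "motion": [
    [[0, -0.1, 0], [0, 0, 0], -1],
    [[0, 0, -0.3], [0, 0, 0], -1],
    [[0, 0, -0.8], [0, 0, 0], -1],
    [[0, 0, -1], [0, 0, 0], -1],
    [[0, 0, -1], [0, 0, 0], -1],
    [[0, 0, -1], [0, 0, 0], -1],
    [[0, 0, -1], [0, 0, 0], -1],
    [[0.5, 0, -1], [0, 0, 0], -1],
    [[1, 0, -1], [0, 0, 0], -1],
    [[1, 0, 0], [0, 0, 0], -1],
    [[1, 0, 0], [0, 0, 0], -1],
    [[1, 0, 0], [0, 0, 0], -1]
  ]
}}

```text
time_s: 10.8
position: [0.4341, -0.1129, 0.2177]
tool_rot: [[-0.901, -0.434, -0.014], [-0.434, 0.901, 0.007], [0.01, 0.012, -1.0]]
ft_force: [-0.2, 0.4, 0.5]
grip_width: -0.0001
```

{"api": "move_arm", "payload": {
  "motion": [
    [[1, 1, 0], [0, 0, 0], -1],
    [[1, 1, 0], [0, 0, 0], -1],
    [[0, 1, 0], [0, 0, 0], -1],
    [[0, 1, 0], [0, 0, 0], -1],
    [[0, 1, 0], [0, 0, 0], -1],
    [[0, 1, 0], [0, 0, 0], -1],
    [[0, 1, 0], [0, 0, 0], -1],
    [[0, 0, 0], [0, 0, 0], -1],
    [[0, 0, 0], [0, 0, 0], -1]
  ]
}}

```text
time_s: 11.55
position: [0.3288, -0.0008, 0.2206]
tool_rot: [[-0.905, -0.426, -0.015], [-0.426, 0.905, 0.005], [0.011, 0.011, -1.0]]
ft_force: [-0.1, -0.7, -0.2]
grip_width: 0.0001
```

```bash
python3 st.py; python3 look.py f
python3 - <<'E'
from rig import imaging
from h import *
for n,roi in (("top",(285,145,370,235)),("scene",(255,185,360,242))):
    d=imaging.get_image(n); im=d["img"]; x0,y0,x1,y1=roi
    if n=="top": cv2.imwrite("pics/top_f.png",im)
    hsv=cv2.cvtColor(im,cv2.COLOR_BGR2HSV)
    m=np.zeros(im.shape[:2],np.uint8); m[y0:y1,x0:x1]=255
    org=cv2.inRange(hsv,(3,190,80),(20,255,255))&m
    k,l,st,c=cv2.connectedComponentsWithStats(org); i=1+np.argmax(st[1:,4]); cc=onz(d,*c[i],.0625)
    print(n,'centre',cc[:2].round(4))
    for i in range(1,k):
            if 25<st[i,4]<300:
                p=onz(d,*c[i],.068)[:2]; v=p-cc[:2]; print(st[i,4],p.round(4),'ang %.1f r %.4f'%(np.degrees(np.arctan2(v[1],v[0]))%360,np.hypot(*v)))
E
```

```text
t 11.55 p [ 0.3288 -0.0008  0.2206] r 0.2696 ang 172.8 yaw 205.2 tilt [-0.0149  0.0049] F [-0.1 -0.7 -0.2] w 0.000 q6 -136
tilt fix rx,ry [ 0.0052 -0.0054]
top centre [ 0.5957 -0.0359]
55 [0.6778 0.0007] ang 24.0 r 0.0898
52 [ 0.6799 -0.0673] ang 339.6 r 0.0898
47 [0.6271 0.048 ] ang 69.5 r 0.0896
52 [ 0.6327 -0.1181] ang 294.2 r 0.0902
46 [0.5581 0.0457] ang 114.8 r 0.0899
48 [ 0.5639 -0.1205] ang 249.4 r 0.0904
44 [ 0.5114 -0.004 ] ang 159.3 r 0.0901
50 [ 0.5137 -0.0732] ang 204.5 r 0.0901
scene centre [ 0.5956 -0.0382]
69 [ 0.5662 -0.122 ] ang 250.6 r 0.0888
74 [ 0.5138 -0.0732] ang 203.2 r 0.0890
62 [ 0.5134 -0.0021] ang 156.3 r 0.0898
67 [ 0.6374 -0.1174] ang 297.8 r 0.0896
69 [0.5632 0.0469] ang 110.9 r 0.0910
66 [ 0.683 -0.064] ang 343.5 r 0.0911
95 [ 0.68  -0.002] ang 23.2 r 0.0917
80 [0.63   0.0481] ang 68.3 r 0.0928
26 [0.6607 0.0317] ang 47.0 r 0.0955
```

View pics/s_f.png

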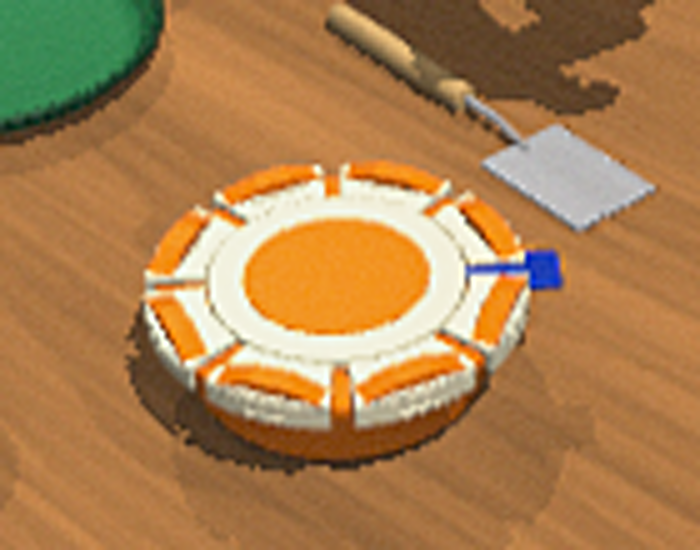

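View pics/top_f.png

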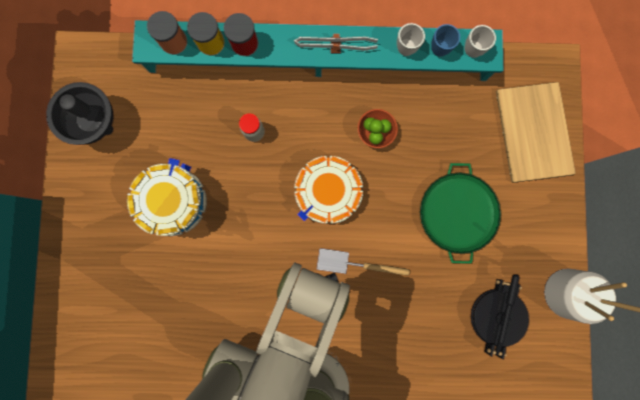

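All eight pads now fit one even ring 0.090 m from the axis at z = 0.068. The two views of tabs 1–4 agree within about 5 mm, as they do for the shut tabs; tab 3's two views were 11 mm apart while it was up. The hand is clear, so I'm handing in.

```bash
python3 -c "
from rig import job
print(job.close_job())"
```

```text
the job is handed in; nothing more can be done
None
```

I ran the shut fingertips anticlockwise round the rim, pressing tabs 1, 2, 3 and 4 flat in that order. I then lifted the hand away and handed the job in at about 11.6 s on the robot's clock. No verdict was reported.

- **Tabs:** In the final top and scene pictures all eight pads lie at flat height in one even ring. I judged each tab down from fingertip height, force and pictures, since the joint angles can't be read.
- **Path:** I raised the fingertips about 7 to 9 mm between tabs so they would not butt against the raised tab ends. It was one pass round the rim, but not unbroken contact.
- **Force:** The highest reading I saw, taken at the end of each move, was about 11 N against the 40 N limit.
- **Warmer:** It moved about 2 to 4 mm and turned about 6° on its foot while the tabs were pressed. I re-measured twice and adjusted the targets for tabs 3 and 4.
- **Tab 3:** The first press landed about 8 mm off its middle because of that turn. I slid low across the middle before going on, and it read flat.
- **Other items:** Nothing else on the counter looks moved by eye in the final top picture; I did not measure them.
- **Disagreement:** The two cameras differed by about 2 mm on the warmer's final centre, which is within calibration.

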